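# Unhook and draw out the slag tray of a bench laser cutter

### The arm

A 6-joint arm with a two-finger parallel gripper is mounted at the origin on the work surface. World frame = base frame: x ahead of the robot, y to its left, z up, the work surface at z = 0. Lengths are in m, angles in rad, forces in N, time in s.
With the tool pointing down it reaches from about 0.35 to 0.975 m from the base axis. Payload 4.9 kg.
Tool frame: the origin (TCP) lies at the very end of the fingers, on their centre line; the grasp point (between the pads) lies 19 mm behind it; z points along the fingers, y is the line along which they close (so a half turn about z gives the same grasp; the last joint's range is limited). The gripper opens to 85 mm and grips with 20 to 120 N. Pads are 22 mm wide; open, the fingers measure 114 mm over their backs; the gripper's body (76 mm by 85 mm) begins 54 mm behind the grasp point. The pads swing forward as they close: fully open they stand 13 mm farther back than shut.
Start: joints at [-1.259, 0.053, 1.613, -0, 1.476, -0.119], TCP at [0.261, -0.568, 0.21] pointing down, gripper open.
Joint ranges: [-3.01, 3.01], [-1.01, 2.22], [0.06, 2.58], [-1.02, 4.17], [0.09, 2.62], [-3.14, 3.14]. Speed limits (rad/s): [2.57, 2.57, 3.14, 3.14, 3.14, 3.14].

### API

Orientations are given as a rotation vector (axis times angle).
In Python, from station import ctrl, imaging gives the robot as it stands.
- The arm moves only by the tool play_rows, never from a script. Its argument "series" is a list of rows, each a list of 3 entries, a list of its own where there are three numbers: the opening, from 0 (shut) to 1 (fully open), then the shift along the tool's x, y, z each as a share of 0.05 m, from -1 to 1, then the turn, a rotation vector about the tool's x, y, z each as a share of 8 degrees, from -1 to 1. In form: [[grip, [dx, dy, dz], [ax, ay, az]], ...]. A call has 1 to 8 rows; each row shifts and turns the commanded pose from where the row before left it, along the tool's axes as they then stand; what a row does not reach is not made up. A row lasts 1/8 s, in which the tool goes at most 62.5 mm and 10.7 degrees, less where a joint would pass 70% of its speed; a pose out of reach is approached as far as the arm can. A call with a number of a shift or a turn outside -1 to 1 is refused whole. A call with a gripper value outside its range is refused whole. The fingers move at their own pace and stop on an object; "force" is the grip in N (left out, the last holds). Time passes only in rows, so rows that do not move let the fingers close. It gives the time, the measured TCP pose, the force, the opening and the grip force at its end, in the units of the state.
- ctrl.get_obs(): the state, without advancing time (a new reading comes with each control period).
- imaging.get_image(name): name is "scene" or "top"; returns a dict with "color" (400x640x3 uint8, blue, green, red), "fx", "fy", "cx", "cy" (pixels), "extrinsics" (4x4, takes a point from world to camera coordinates). Camera axes: x right, y down, z forward; pixel columns grow to the right and rows downward; lengths in m; the calibration is good to about 2 mm. A picture is of the moment at which its call begins. There is no depth.
- ctrl.finish_job(): hands the job in; it is judged then, once.
The state is a dict: "t": time; "q": joint angles; "dq": joint speeds; "effort": joint torques, N m; "tool_pos": TCP position; "tool_rot": TCP orientation; "contact_force": force on the tool from outside, world axes, zero at the start; "wrist_torque": the same for the moment, N m; "opening": finger opening in m; "grip_force": force on a finger pad.
Only numpy, scipy, OpenCV 4.12 (cv2) and the standard library are available. Lean on these libraries where they do the work, as an engineer would, in place of code of your own. Each camera call takes 0.05 s, during which the arm holds its last target. There are 200 camera calls.

### The job

The slag tray under the laser cutter's bed is due for emptying. Swing its hook catch well aside with a fingertip, then hook a fingertip behind the tray's raised front lip and draw the tray out along its rails as far as it goes, without pinching the lip or pressing on the rubber strip on its outside. Leave the cut-outs in the tray and everything else on the machine and bench as it lies, and finish clear of everything.

Things in the scene. Friction and masses are not known exactly. Their poses are not given: they have to be found in the camera images.
- laser: Bench-top flatbed laser cutter, fixed: red side walls, black front deck, slat bed, gantry; 400 deep (x), 440 wide (y). Origin: on the bench, below the middle of its front face. Its -x is its front (roughly towards the robot), +y its left seen from the robot, z up; 'machine' numbers below are mm in this frame. Front face x = 0.
- front_deck (a point): Middle of the front edge of the machine's black front deck: machine (0, 0, 90). The deck reaches back to x = 70 at |y| < 175; rails at |y| 177 to 223 rise to 121 above the bench; the gantry at x 150 to 300 rises to 230.
- slag_tray (a joint): How far the slag tray is drawn out, m: 0 home, 0.14 at its stop; it moves along the machine's -x. Dry friction about 3 N; it stays where left and cannot lift. Bright sheet steel; its front panel (254 wide, top 80 above the bench) stands just before the machine's face and carries an open channel for the fingers, closed off in front by the lip.
- tray_lip (a point): Middle of the lip's inner face at its top edge: machine (-58, 0, 71) with the tray home; moves with the tray. The lip is upright, 4 thick, 180 wide, 40 high. The channel behind it: 52 clear in x, from the lip's inner face back to the front panel (machine x -6 when home), 174 clear in y (|y| < 87), floor 31 above the bench, open above.
- tray_pin (a point): Top centre of the upright steel pin (8 diameter, 20 high, on a tab 22 wide reaching 18 forward of the tray's front panel) that the hook catch holds: machine (-15, 70, 100) with the tray home; moves with the tray.
- lip_guard (a point): Middle of the outer face of the black rubber strip, 172 wide, 18 high and 5 thick, on the outside (robot side) of the tray's lip; machine (-67, 0, 45) with the tray home, moving with the tray. Not to be pressed on: a finger there means the lip is being pinched.
- catch (a joint): Angle of the hook catch, rad: 0 to 0.1 hooked in front of the pin, 1.4 at its end stop. It turns level about the pivot on the front deck, clockwise from above: the hook end goes from pointing to machine -x towards machine +y. It holds the tray until about 0.4; from 0.6 on it counts as well aside. Friction 0.05 N m; stays where left.
- catch_pivot (a point): Top of the catch's pivot screw: machine (45, 70, 104). The catch is a flat steel bar 75 long, 12 wide, its top 96 above the bench, with a hooked end. Its dark thumb stud stands 47 from the pivot.
- catch_stud (a point): Top centre of the thumb stud on the hook catch, an upright round peg 14 diameter, its top 125 above the bench, 29 high above the bar: machine (0, 83, 125) when the catch is at 0. Push it from its machine -y side. The pin close by is lower (100 above the bench).
- slug: Round steel cut-out, 56 diameter, 4 thick, lying in the tray under the bed. Origin: centre of its underside, 23 above the bench.
- strip: Steel offcut 90 x 22 x 4 lying in the tray under the bed. Origin: centre of its underside.
- flange: Bystander: square steel plate 80 x 80 x 5 with four holes, lying on the slat bed (90 above the bench). Origin: centre of its underside.
- jar: Bystander: clear jar with black cap, 52 diameter, 62 high, standing right of the tray (machine -y). Origin: centre of its underside.
- tape: Bystander: roll of tape, 90 diameter, 24 high, lying left of the tray (machine +y). Origin: centre of its underside.
- wrench: Bystander: wrench 190 long on the bench.
- brush: Bystander: brush 180 long on the bench.
- spray: Bystander: blue plastic bottle, 68 diameter, 190 high, at the right of the bench. Origin: centre of its underside.
- caliper: Bystander: caliper 200 long on the bench.

How it is judged:
By the outcome, as a careful person would: the job done as asked, in the order asked, and still so for the second after the job is handed in, with the robot touching nothing.
It also fails if it takes over 45 s, if anything falls off the work surface, if the arm or the gripper's body presses on something with over 40 N, if the wrist force passes 120 N, or if a joint passes its speed limit or range.

## Working session

There is one attempt and no reset: what is moved stays moved. The work goes in short steps, Python scripts to look and compute and a tool call to move; the robot and the scene stay as the last step left them, time stands still between calls to the robot, and variables do not carry over. Pictures are saved under pics/ and viewed, at most 10 in all, crops included, and the job is handed in when it is done.

Besides the shell and the picture viewer there is one more tool, called after "Call:" as a command line: name --argument value ..., lists and objects as JSON in quotes. play_rows: Moves the arm, as the interface text tells. Shift numbers are shares of 0.05 m and turn numbers shares of 8 degrees, none past 1 either way. Its arguments: {"type":"object","properties":{"series":{"type":"array"},"force":{"type":"number"}},"required":["series"]}

```bash
mkdir -p pics; python3 - <<'E'
from station import ctrl, imaging
import cv2,json
import numpy as np
o=ctrl.get_obs();print(o)
for n in("scene","top"):
    d=imaging.get_image(n);cv2.imwrite(f"pics/{n}0.png",d["color"])
    print(n,d["fx"],d["fy"],d["cx"],d["cy"],np.round(d["extrinsics"],4).tolist())
E
```

```text
{'t': 0.0, 'q': array([-1.25899016e+00,  5.33371746e-02,  1.61431987e+00,  2.99001051e-06,
        1.47598324e+00, -1.19003959e-01]), 'dq': array([-0.00036425,  0.00046581, -0.00062027,  0.000153  , -0.00013073,
       -0.00040951]), 'effort': array([-1.66630281e-03, -3.93687308e+01, -3.70181894e+01, -5.90440413e-05,
        7.14452079e-03, -5.33816618e-06]), 'tool_pos': array([ 0.2607953 , -0.56724732,  0.20835981]), 'tool_rot': array([-3.06699890e+00, -6.71057770e-01,  3.04733535e-04]), 'contact_force': array([-0.8568888 ,  0.67389065,  0.46366167]), 'wrist_torque': array([-0.03489721,  0.00592842,  0.03743946]), 'grip_force': 0.0, 'opening': 0.08541095734717744}
scene 396.50806680211093 396.50806680211093 320.1830058572942 204.5702249115705 [[0.7233, 0.6904, 0.013, -0.4314], [0.5265, -0.5392, -0.6573, -0.2417], [-0.4468, 0.4823, -0.7535, 1.9215], [0.0, 0.0, 0.0, 1.0]]
top 361.4740835283629 361.4740835283629 321.9805107494778 204.61071152976032 [[0.0214, -0.9998, -0.0041, 0.0013], [-0.9762, -0.02, -0.2159, 0.6026], [0.2158, 0.0086, -0.9764, 1.0315], [0.0, 0.0, 0.0, 1.0]]
```

View pics/scene0.png

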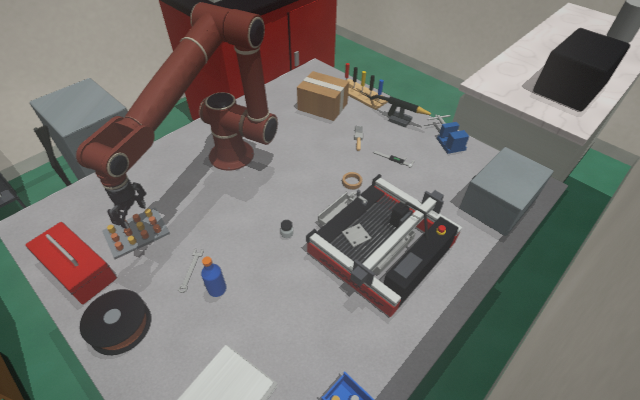

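View pics/top0.png

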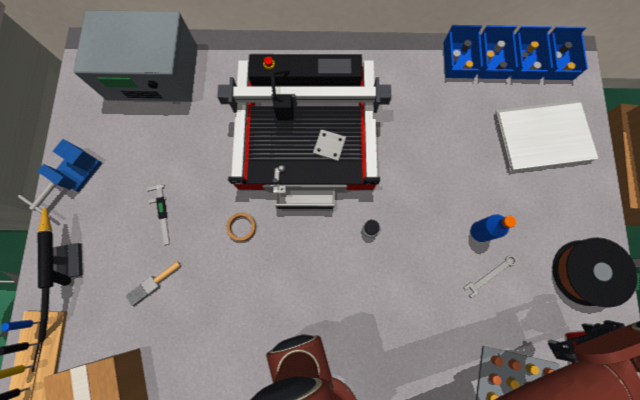

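The scene view shows the cutter at about (380,240) and the arm on the left. In the top view the machine front is at row ~187, the tray lip at about (305,205) and the catch at about (278,180). I'll crop both views.

```bash
python3 - <<'E'
import cv2,numpy as np
t=cv2.imread("pics/top0.png")[155:225,220:390];s=cv2.imread("pics/scene0.png")[175:285,295:425]
a=cv2.resize(t,None,fx=4.5,fy=4.5,interpolation=cv2.INTER_CUBIC);cv2.imwrite("pics/tc.png",a)
b=cv2.resize(s,None,fx=5,fy=5,interpolation=cv2.INTER_CUBIC);cv2.imwrite("pics/sc.png",b)
E
```

```text
(no output)
```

View pics/tc.png

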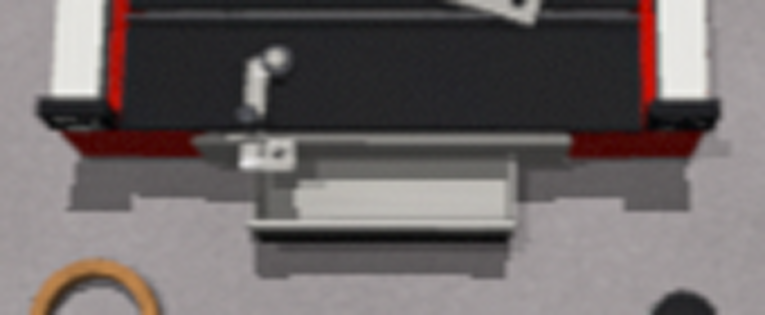

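View pics/sc.png

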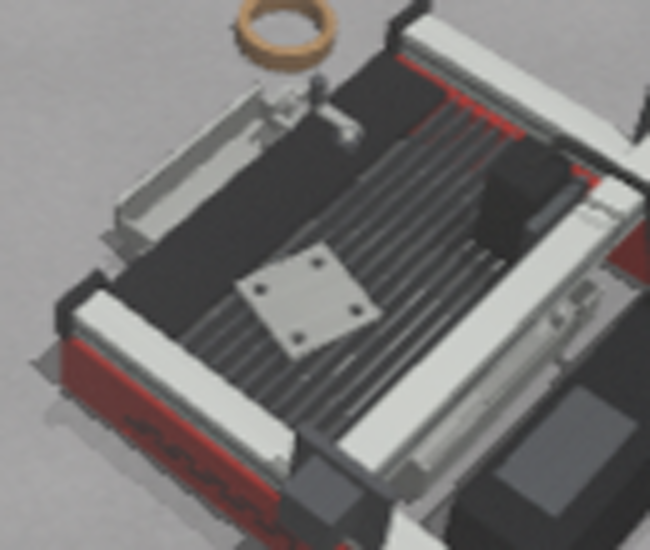

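Top crop: pivot screw (278,57), dark stud top (247,108), lip top edge (250,223)–(515,223), panel top (195,137)–(572,137), deck front corners (125,128)/(640,130). Scene crop: stud top (320,83), pivot (348,130), lip ends (265,85)/(117,208). Next I cast rays onto the known heights and fit the machine pose.

```bash
cat > h.py <<'E'
import numpy as np,cv2
from station import ctrl,imaging
def ray(d,u,v,z):
    E=np.array(d["extrinsics"]);R,t=E[:3,:3],E[:3,3];c=-R.T@t
    r=R.T@np.array([(u-d["cx"])/d["fx"],(v-d["cy"])/d["fy"],1]);return (c+r*(z-c[2])/r[2])[:2]
def proj(d,p):
    q=np.array(d["extrinsics"])@np.append(p,1);return q[0]/q[2]*d["fx"]+d["cx"],q[1]/q[2]*d["fy"]+d["cy"]
E
python3 - <<'E'
from h import *
D={n:imaging.get_image(n) for n in("top","scene")}
T=lambda u,v:(220+(u+.5)/4.5-.5,155+(v+.5)/4.5-.5)
S=lambda u,v:(295+(u+.5)/5-.5,175+(v+.5)/5-.5)
L=[("piv","top",T(278,57),45,70,104),("stud","top",T(248,106),0,83,125),("lipL","top",T(250,222),-60,90,71),("lipR","top",T(515,222),-60,-90,71),
("panL","top",T(193,137),-3,127,80),("panR","top",T(572,137),-3,-127,80),("pin","top",T(279,152),-15,70,100),
("deckR","top",T(640,129),0,-175,90),("deckL","top",T(125,129),0,175,90),
("piv","scene",S(347,130),45,70,104),("stud","scene",S(320,82),0,83,125),("lipL","scene",S(263,85),-60,90,71),("lipR","scene",S(117,209),-60,-90,71)]
A=np.array([[l[3],l[4]] for l in L])/1e3;B=np.array([ray(D[l[1]],*l[2],l[5]/1e3) for l in L])
for sel in (range(9),range(9,13),range(13)):
    a,b=A[list(sel)],B[list(sel)];ca,cb=a.mean(0),b.mean(0)
    U,_,V=np.linalg.svd((a-ca).T@(b-cb));R=(U@np.diag([1,np.linalg.det(U@V)])@V).T;t=cb-R@ca
    print(np.round(t*1e3,1),np.degrees(np.arctan2(R[1,0],R[0,0])))
    for i in sel:print(L[i][0],L[i][1],np.round((B[i]-R@A[i]-t)*1e3,1))
E
```

```text
[662.1  67.5] 1.0866266261092892
piv top [ 0.3 -0.6]
stud top [4.9 2.4]
lipL top [-0.  -0.9]
lipR top [0.2 1.1]
panL top [-0.4  1.1]
panR top [-0.  -0.3]
pin top [-4.1 -2.7]
deckR top [-0.3  2.8]
deckL top [-0.6 -2.9]
[665.8  67.8] 2.5322605392891835
piv scene [-4.2  1.8]
stud scene [ 3.  -0.2]
lipL scene [1.8 1.1]
lipR scene [-0.6 -2.7]
[663.1  67.5] 1.3256560380191673
piv top [-0.4 -0.8]
stud top [4.3 2.5]
lipL top [-0.6 -0.6]
lipR top [-1.1  1.3]
panL top [-0.8  1.2]
panR top [-1.5 -0.3]
pin top [-4.8 -2.6]
deckR top [-2.   2.8]
deckL top [-0.9 -2.9]
piv scene [-3.  3.]
stud scene [4. 0.]
lipL scene [2.7 0.1]
lipR scene [ 4.1 -3.6]
```

Call:
play_rows --series '[[0,[0,0,-0.7],[0,0,0.98]],[0,[0,0,-0.7],[0,0,0.98]],[0,[0,0,-0.7],[0,0,0.98]],[0,[0.6,-0.96,0],[0,0,0]],[0,[0.6,-0.96,0],[0,0,0]],[0,[0.6,-0.96,0],[0,0,0]],[0,[0.6,-0.96,0],[0,0,0]],[0,[0.6,-0.96,0],[0,0,0]]]'

```text
t: 1.2
tool_pos: [0.4067, -0.3232, 0.3144]
tool_rot: [-3.141, -0.031, -0.0]
contact_force: [0.9, 0.2, -0.1]
opening: -0.0
grip_force: 0.0
```

Call:
play_rows --series '[[0,[0.6,-0.96,0],[0,0,0]],[0,[0.6,-0.96,0],[0,0,0]],[0,[0.6,-0.96,0],[0,0,0]],[0,[0.6,-0.96,0],[0,0,0]],[0,[0.6,-0.96,0],[0,0,0]],[0,[0.6,-0.96,0],[0,0,0]],[0,[0.6,-0.96,0],[0,0,0]],[0,[0,0,0],[0,0,0]]]'

```text
t: 2.2
tool_pos: [0.61, 0.0186, 0.3135]
tool_rot: [-3.141, -0.04, 0.002]
contact_force: [-0.6, -0.7, -0.5]
opening: 0.0001
grip_force: 0.0
```

Call:
play_rows --series '[[0,[0.56,-0.93,0],[0,0,0]],[0,[0.56,-0.93,0],[0,0,0]],[0,[0,0,0.9],[0,0,0]],[0,[0,0,0.9],[0,0,0]],[0,[0,0,0.9],[0,0,0]],[0,[0,0,0],[0,0,0]]]'

```text
t: 2.95
tool_pos: [0.66, 0.1084, 0.1741]
tool_rot: [3.141, 0.031, -0.016]
contact_force: [-0.6, 0.0, -0.6]
opening: 0.0002
grip_force: 0.0
```

```bash
python3 - <<'E'
from h import *
a=imaging.get_image("top")["color"][155:225,220:390];b=imaging.get_image("scene")["color"][165:235,310:430]
a=cv2.resize(a,(680,280),interpolation=2);b=cv2.resize(b,(514,300),interpolation=2)
c=np.zeros((580,680,3),np.uint8);c[:280]=a;c[280:,:514]=b;cv2.imwrite("pics/2.png",c);print(ctrl.get_obs()["tool_pos"])
E
```

```text
[0.66367126 0.10877704 0.18077916]
```

View pics/2.png

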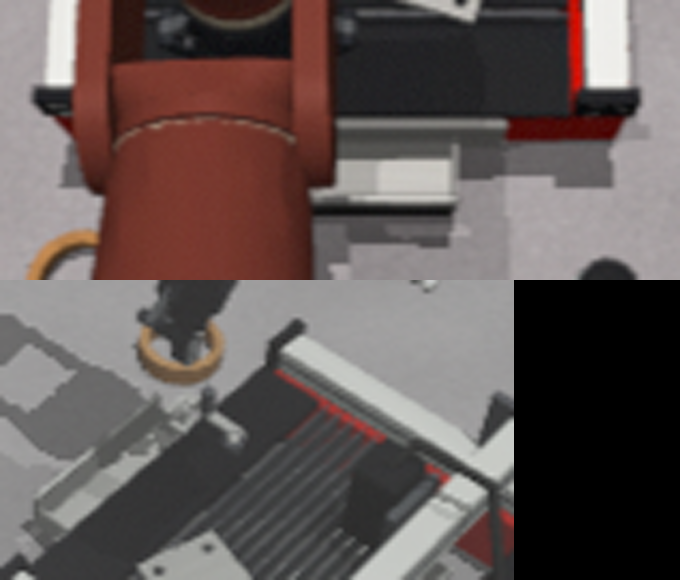

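The scene crop shows the shut fingertip at (185,360), just robot-right of and above the stud at (207,395). It's clear to descend.

Call:
play_rows --series '[[0,[0,0,0.68],[0,0,0]],[0,[0,0,0.68],[0,0,0]],[0,[0,0,0],[0,0,0]],[0,[0,0,0],[0,0,0]]]'

```text
t: 3.55
tool_pos: [0.6653, 0.1094, 0.1153]
tool_rot: [-3.141, -0.032, -0.008]
contact_force: [0.4, -0.5, 1.1]
opening: 0.0001
grip_force: 0.0
```

```bash
python3 - <<'E'
from h import *
P=[]
for i in range(4):
    d=imaging.get_image("scene");o=ctrl.get_obs();print(o["tool_pos"].round(4),o["tool_rot"].round(3),o["contact_force"].round(1))
print(proj(d,o["tool_pos"]))
cv2.imwrite("pics/3.png",cv2.resize(d["color"][165:235,310:430],None,fx=5,fy=5,interpolation=2))
E
```

```text
[0.6655 0.1094 0.1155] [-3.141 -0.032 -0.009] [-0.2 -0.2  0.8]
[0.6654 0.1095 0.1153] [-3.141 -0.032 -0.008] [-0.2 -0.2 -0.1]
[0.6651 0.1095 0.1148] [-3.141 -0.032 -0.007] [-0.1  0.5 -0.5]
[0.6647 0.1095 0.1142] [-3.141 -0.032 -0.006] [-0.  -0.5  1. ]
(np.float64(351.69377306852016), np.float64(198.1368081292083))
```

View pics/3.png

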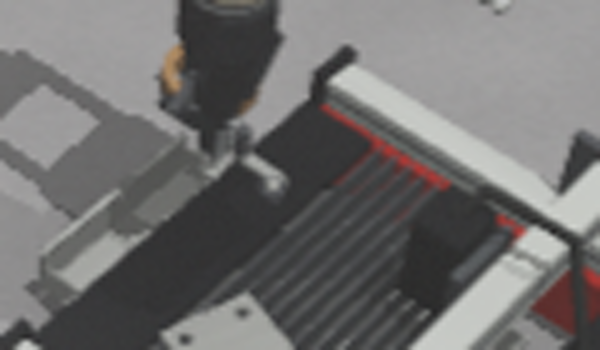

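The scene crop shows the fingertip at (210,160), beside the stud (243,135) on its -y side. This agrees with the projection, so I push.

Call:
play_rows --series '[[0,[0,-0.2,0.08],[0,0,0]],[0,[0,-0.2,0],[0,0,0]],[0,[0.06,-0.2,0],[0,0,0]],[0,[0.12,-0.2,0],[0,0,0]],[0,[0.12,-0.15,0],[0,0,0]],[0,[0.12,-0.12,0],[0,0,0]],[0,[0,0,0],[0,0,0]],[0,[0,0,0],[0,0,0]]]'

```text
t: 4.75
tool_pos: [0.6832, 0.1631, 0.1075]
tool_rot: [3.141, 0.032, -0.001]
contact_force: [0.0, -0.3, -0.3]
opening: -0.0005
grip_force: 0.0
```

Call:
play_rows --series '[[0,[0,0.4,0],[0,0,0]],[0,[0,0.4,-0.2],[0,0,0]],[0,[0,0.4,-0.8],[0,0,0]],[0,[-0.5,0.4,-0.8],[0,0,0]],[0,[-0.8,0.3,0],[0,0,0]],[0,[0,0,0],[0,0,0]],[0,[0,0,0],[0,0,0]]]'

```text
t: 5.62
tool_pos: [0.6206, 0.0661, 0.1982]
tool_rot: [-3.141, -0.03, -0.002]
contact_force: [-0.3, 0.1, 0.6]
opening: 0.0005
grip_force: 0.0
```

```bash
python3 - <<'E'
from h import *
d=imaging.get_image("scene");o=ctrl.get_obs();print(o["tool_pos"].round(4),o["tool_rot"].round(3))
c=np.cos(.0215);s=np.sin(.0215)
for th in (0,.6,.9,1.2):
    a=np.pi-np.arctan2(13,45)-th;x,y=.045+.0468*np.cos(a),.07+.0468*np.sin(a)
    u,v=proj(d,[.6628+c*x-s*y,.0675+s*x+c*y,.125]);print(th,(u-310)*5,(v-165)*5)
cv2.imwrite("pics/4.png",cv2.resize(d["color"][165:235,310:430],None,fx=5,fy=5,interpolation=2))
E
```

```text
[0.6208 0.0665 0.198 ] [-3.141e+00 -3.100e-02 -1.000e-03]
0 239.0440166400694 127.45859074335357
0.6 271.5132153492388 121.62097413307478
0.9 288.64794938661703 124.28037736116423
1.2 304.45388047252493 130.47341632427035
```

View pics/4.png

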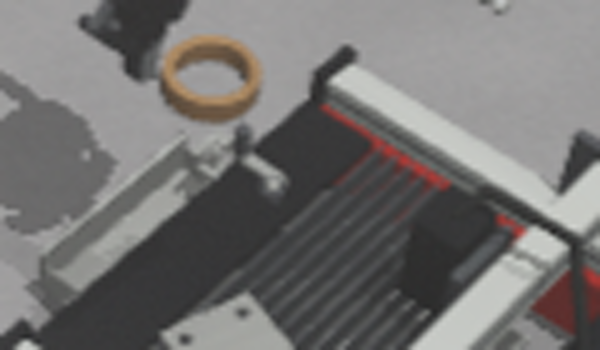

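The crop shows the stud still at (243,133), where the model puts it for angle 0, so the catch looks unmoved. I'll check this by numbers: the image change near the stud, and the tip position against its projection.

```bash
python3 - <<'E'
from h import *
d=imaging.get_image("scene");o=ctrl.get_obs();s0=cv2.imread("pics/scene0.png")
print(o["tool_pos"].round(4),"tip crop",(np.array(proj(d,o["tool_pos"]))-[310,165])*5)
g0=cv2.cvtColor(s0,6)[184:206,350:376];g=cv2.cvtColor(d["color"],6)[184:206,350:376]
print(np.array2string(g0,max_line_width=200));print(np.array2string(g,max_line_width=200))
E
```

```text
[0.6209 0.0668 0.1978] tip crop [137.10205843  92.93774497]
[[148 150 151 151 150 148 146 148 142 118  98 126 160 162 161 161 161 160 161 159 160 142  55  55  62  79]
 [138 140 142 146 145 139 128 109  97  97 104 137 160 160 161 162 161 160 161 155 123  70  57  55  65  89]
 [ 98  98  97  98  99 101 100  96  94 102 133 159 162 159 158 161 161 161 149 104  68  62  59  60  76  90]
 [ 94  95  96  95  95  97  96  95 102 133 159 160 161 161 160 160 162 152 103  64  61  60  61  61  64  77]
 [ 93  94  94  94  94  94 103 119 136 158 160 161 162 161 160 161 149 103  65  61  60  60  61  61  60  62]
 [124 124 113 113 116 130 147 151 134 151 162 162 162 160 161 149 102  64  61  60  60  61  60  61  60  62]
 [156 157 157 157 158 157 147 114 100 114 145 163 161 161 146  86  63  59  60  60  60  61  61  60  61  60]
 [160 159 161 164 164 161 145  88  94  99 128 161 154 125  73  61  61  62  59  60  59  60  60  61  60  60]
 [162 170 177 169 169 167 149  79  71  80 121 150 105  69  60  60  60  60  61  60  59  61  60  61  57  61]
 [165 169 161 147 169 158 109  67  69  87 113 102  64  60  60  60  60  60  61
[... 2969 characters left out ...]
 145 164 162 147  95  56  56  54  56  55  57  55  55  56]
 [ 91  99 119 115  60  55  56  56  56  55  56  63  89 127 142 136 130  82  55  56  55  57  54  56  55  55]
 [ 99 106  77  62  56  56  55  56  56  55  55  62  77 123 164 151 109  89  56  55  56  56  56  57  55  52]
 [102  77  57  56  55  55  54  54  55  55  55  64  74 111 153 136  85  69  56  55  56  56  56  53  52  52]
 [ 59  57  56  55  56  56  55  55  55  55  54  58  74  91  97  94  83  58  55  55  56  55  55  56  73  86]
 [ 56  56  55  54  56  54  56  56  55  54  55  56  59  67  74  73  64  55  54  55  54  55  57  72  85  78]
 [ 56  56  55  54  56  56  56  54  55  55  56  55  56  57  63  66  57  54  54  55  53  57  72  84  74  63]]
```

```bash
python3 - <<'E'
from h import *
d=imaging.get_image("scene");o=ctrl.get_obs()
g=cv2.cvtColor(d["color"],6)
print(proj(d,o["tool_pos"]),[np.round(proj(d,o["tool_pos"]+[0,0,z]),1) for z in(.01,.02)])
print("cols 324-352 rows 166-190");print(np.array2string(g[166:190,324:352],max_line_width=200))
E
```

```text
(np.float64(337.45035513731375), np.float64(183.5931657783336)) [array([337.6, 181.8]), array([337.7, 179.9])]
cols 324-352 rows 166-190
[[157 156 157 157 158 145 105  89  78  57  54  55  55  54  53  52  53  53  54  53  54  56  64 112 155 157 158 158]
 [159 157 151 142 148 118  91  86  72  58  51  53  54  52  54  54  54  54  54  53  53  56  90 141 159 157 157 157]
 [158 147 104  83  98  93  87  79  67  56  53  52  54  54  53  54  54  52  54  52  54  65 115 158 159 159 159 157]
 [158 140  63  70  89  92  82  74  82  81  53  53  53  53  53  55  55  53  53  73  93  98 140 158 159 160 159 160]
 [159 141  70  70  88  88  69  68  79  85  63  51  53  53  53  53  55  53  55 107 156 156 155 157 156 158 159 159]
 [159 159 143  97  71  73  62  62  60  60  54  54  54  54  55  53  54  54  54 109 160 159 158 158 158 159 158 157]
 [159 159 156 148 117  72  57  56  56  57  55  54  52  54  52  52  54  54  74 127 159 160 159 157 149 148 148 151]
 [157 157 157 155 155 147 114  56  55  56  55  56  56  55  52  53  67  80 114 158 159 158 149 143 145 143 135 130]
 [158 158 158 157 158 158 155 139  72  57  
[... 1097 characters left out ...]
 157 157]
 [157 156 155 157 157 156 155 155 156 156 155 155 156 157 157 156 156 152 124  81  78  83 104 133 145 143 145 147]
 [158 157 155 156 154 155 154 155 156 156 155 155 155 154 155 154 155 155 138  84  79  80  83  89  99 119 132 138]
 [156 155 154 154 154 154 153 155 155 155 154 158 158 156 155 155 155 155 149 132 114  81  83  85  88  91  93  94]
 [129 155 154 154 155 155 155 156 157 157 156 156 156 155 156 158 157 156 154 150 132 109  84  84  85  89  89  91]
 [108 110 128 154 154 155 155 155 155 155 156 155 155 156 157 158 159 157 158 157 156 149 132 114  89  92  88  89]
 [105 106 106 127 155 155 155 155 155 154 157 157 156 156 155 155 157 159 159 157 156 154 155 152 138 133 121 119]]
```

```bash
python3 - <<'E'
from h import *
D={n:imaging.get_image(n) for n in("scene","top")};o=ctrl.get_obs();p=o["tool_pos"];p0=np.array([.2608,-.5672,.2084])
def crop(im,d,pt,k,zs):
    c=np.array(proj(d,pt)).round().astype(int);x0=int(np.clip(c[0]-25,0,590));y0=int(np.clip(c[1]-28,0,350))
    m=cv2.resize(im[y0:y0+50,x0:x0+50],(k,k),interpolation=2);f=k/50
    for z,col in zs:
        u,v=proj(d,pt+[0,0,z]);cv2.drawMarker(m,(int((u-x0+.5)*f),int((v-y0+.5)*f)),col,0,12,1)
    return m
Z=[(0,(0,0,255)),(.03,(0,255,0))]
a=[crop(D["scene"]["color"],D["scene"],p,300,Z),crop(D["top"]["color"],D["top"],p,300,Z)]
b=[crop(cv2.imread("pics/scene0.png"),D["scene"],p0,300,Z),crop(cv2.imread("pics/top0.png"),D["top"],p0,300,Z)]
cv2.imwrite("pics/5.png",np.vstack([np.hstack(a),np.hstack(b)]))
E
```

```text
(no output)
```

View pics/5.png

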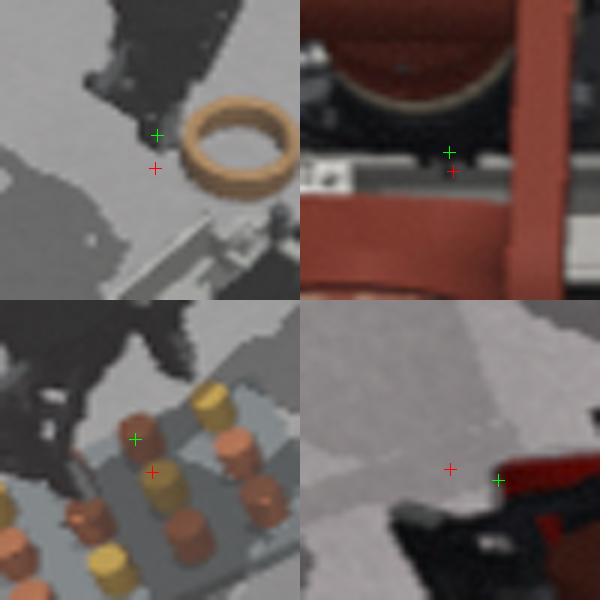

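Upper left (scene): the fingertip ends at (155,150), well above the reported TCP mark at (155,168). The start pictures below show the same offset, so the real tip sits roughly 17–30 mm above the reported TCP and it passed over the stud. I'll repeat the push lower.

Call:
play_rows --series '[[0,[0.44,-0.41,0],[0,0,0]],[0,[0.44,-0.41,0],[0,0,0]],[0,[0,0,0.7],[0,0,0]],[0,[0,0,0.7],[0,0,0]],[0,[0,0,0.7],[0,0,0]],[0,[0,0,0],[0,0,0]],[0,[0,0,0],[0,0,0]]]'

```text
t: 6.75
tool_pos: [0.6644, 0.1091, 0.094]
tool_rot: [-3.141, -0.032, -0.003]
contact_force: [-1.1, -0.5, 1.2]
opening: 0.0002
grip_force: 0.0
```

```bash
cat > tip.py <<'E'
from h import *
d=imaging.get_image("scene");o=ctrl.get_obs();p=o["tool_pos"];g=cv2.cvtColor(d["color"],6).astype(int);g0=cv2.cvtColor(cv2.imread("pics/scene0.png"),6).astype(int)
u,v=map(int,proj(d,p));print(p.round(4),o["contact_force"].round(1),proj(d,p),"rows from",v-14,"cols",u-12)
print(np.array2string((g-g0+4)[v-14:v+6,u-12:u+16],max_line_width=200))
E
python3 tip.py
```

```text
[0.6649 0.1091 0.095 ] [ 0.2 -0.4  0.5] (np.float64(351.3303455276129), np.float64(201.39228947768783)) rows from 187 cols 339
[[   1    0    1   -6  -24  -23  -20    1  -13  -32  -39  -40  -40  -42  -41  -42  -42  -42  -43  -47  -68  -40    0    2    2    1    2    1]
 [   1   -4  -34  -83  -82  -70  -60  -51  -47  -35  -43  -39  -42  -39  -40  -40  -41  -50  -61  -71  -66  -17    1    0    1    1    1    1]
 [ -27  -15  -81  -94  -76  -62  -67  -79  -78  -76  -82  -70  -70  -58  -59  -60  -73  -93  -70  -10   -3   -1    0    1    1    1    2    0]
 [ -47  -50  -70  -94  -71  -67  -79  -89  -81  -72  -94 -102 -103 -104 -102 -103 -103  -92  -53  -22   -5    0    0    2    1    0   -1   -1]
 [ -50  -50  -51  -60  -74  -82  -86  -76 -101  -98 -105 -107 -105 -106 -110 -111 -107  -88  -20   -9   -6   -1    1    2    0   -3   -2   -3]
 [ -50  -51  -51  -50  -41  -39 -102 -110  -89 -101 -102 -104 -112 -123 -115  -79  -51  -72   -2   -3   -2    1    0   -1   -4   -1   -2   -1]
 [ -51  -50  -51  -50  -49  -51  -60  -65  -78 -101 -104 -109 -113 -107  -90  -95  -68  -21   -2   -2   -1   -1    
[... 1187 characters left out ...]
7  -45  -52  -41   -4   -1    1    0   -4  -18  -22   -8   -4   -6   -5   -6   -2   -1   -1   -3   -1    1    0    2    2    0]
 [ -20  -36  -51  -52  -52  -40  -20  -37    1   -4  -13   -6   -6   -4   -3   -4   -4   -2   -1   -1   -1   -2    0    1   -1    0    0    1]
 [ -41  -52  -53  -51  -52  -53  -49  -40    0   -1   -7   -5   -5   -5   -3   -5   -4   -4    0   -1   -3    0    1   -1    2    0    1   -1]
 [ -53  -51  -52  -54  -53  -52  -51  -48  -23   -6   -4   -3   -5   -5   -5   -4   -4   -3   -3   -2   -3   -1    0   -2   -1    0   -1   -2]
 [ -53  -51  -52  -51  -52  -51  -46  -21   -4   -4   -4   -5   -3   -4   -5   -6   -5   -5   -3   -2   -2   -3   -1   -3   -2    0    1   -2]]
```

Call:
play_rows --series '[[0,[0,-0.2,0.06],[0,0,0]],[0,[0,-0.2,0],[0,0,0]],[0,[0.06,-0.2,0],[0,0,0]],[0,[0.12,-0.2,0],[0,0,0]],[0,[0.12,-0.15,0],[0,0,0]],[0,[0.12,-0.12,0],[0,0,0]],[0,[0,0,0],[0,0,0]],[0,[0,0,0],[0,0,0]]]'

```text
t: 7.8
tool_pos: [0.6848, 0.1622, 0.0899]
tool_rot: [3.14, 0.031, 0.004]
contact_force: [3.9, -4.4, -0.1]
opening: -0.0001
grip_force: 2.0
```

```bash
python3 tip.py
```

```text
[0.6848 0.1621 0.0899] [ 3.4 -4.3 -0.2] (np.float64(363.3503913923929), np.float64(197.82215945466388)) rows from 183 cols 351
[[   0    1    0    1    1  -10  -36  -40  -47  -36  -50  -97 -109 -108 -107 -109 -106 -106 -105 -103  -84  -11   -1   -4    0    0    0    2]
 [ -30  -30  -30  -35  -51  -59  -49  -47  -29  -24  -67 -107 -110 -108 -107 -107 -105 -108 -105 -105  -88   -1   -5   -3   -3   -1    0   -1]
 [ -41  -43  -48  -59  -72  -48  -12   -6  -17  -32  -75 -107 -107 -106 -109 -108 -103 -105 -101  -67  -17   -5   -4   -4    0    0   -1   -1]
 [ -13  -14  -19  -34  -36  -18   -3  -11  -32  -54  -73  -99 -105 -106 -107 -107 -106  -96  -48   -9   -5   -2   -2   -1    1   -1   -1   -1]
 [ -11  -12  -13  -17  -26  -24  -19  -37  -68  -98 -100 -106 -107 -106 -106 -108  -98  -49   -7   -3   -1   -2   -3   -1   -2    1    0    1]
 [ -10  -11  -13  -14  -14  -21  -40  -78  -99 -100 -104 -105 -103 -105 -109  -94  -45   -5   -7   -3   -3   -3   -3   -1   -2   -2   -2   -1]
 [ -37  -29  -28  -32  -44  -25    0  -15  -81 -106 -108 -106 -105 -105  -93  -45   19   44   13   -2   -3   -3   -
[... 1187 characters left out ...]
1  -66  -31   -9   -7  -17  -42  -80 -108 -117 -107  -73    2   64   98   95   43    0   -2   -1   -3   -2   -2   -3   -3   -4]
 [ -53  -71  -67  -42  -12  -10  -11  -10  -10  -16  -52  -92 -113 -112  -74   26   91   82   34   -3   -1   -1   -2   -1   -1   -1    0   -1]
 [ -11  -35  -52  -11   -9  -10   -8   -3   -6   -5  -12  -34  -51  -53  -48  -10   68   81   32   -1   -3   -1    1   -3    0    2   -2   -1]
 [ -20  -24  -12  -10   -8   -3   -4   -6   -6   -5   -4   -2  -14  -17  -16   19   66   79   29   -2   -2   -1   -1   -2    0    0   -1   -1]
 [ -21   -7   -4   -5   -5   -4   -5   -4   -4   -5   -4   -1   -9  -14   -9   17   70   89   31   -2   -2    0   -1    1    1   -1    0    0]]
```

The catch has swung with the finger. I'll back off, lift and move over the channel.

Call:
play_rows --series '[[0,[-0.05,0.3,0],[0,0,0]],[0,[-0.05,0.4,-0.3],[0,0,0]],[0,[-0.3,0.6,-0.8],[0,0,0]],[0,[-0.4,0.6,-0.8],[0,0,0]],[0,[-0.3,0,0],[0,0,0]],[0,[0,0,0],[0,0,0]],[0,[0,0,0],[0,0,0]]]'

```text
t: 8.72
tool_pos: [0.6295, 0.067, 0.1831]
tool_rot: [-3.141, -0.033, 0.004]
contact_force: [0.6, 0.2, -0.6]
opening: 0.0
grip_force: 0.0
```

```bash
python3 - <<'E'
from h import *
d=imaging.get_image("scene");o=ctrl.get_obs();p=o["tool_pos"];print(p.round(4),o["tool_rot"].round(3))
m=cv2.resize(d["color"][155:225,310:410],None,fx=6,fy=6,interpolation=2)
for th in(.6,.9,1.2):
    c,s=np.cos(.0215),np.sin(.0215);a=np.pi-np.arctan2(13,45)-th;x,y=.045+.0468*np.cos(a),.07+.0468*np.sin(a)
    u,v=proj(d,[.6628+c*x-s*y,.0675+s*x+c*y,.125]);print(th,(u-310)*6,(v-155)*6)
u,v=proj(d,p);print((u-310)*6,(v-155)*6)
cv2.imwrite("pics/6.png",m)
E
```

```text
[0.6296 0.0672 0.1829] [-3.141 -0.033  0.004]
0.6 325.81585841908657 205.94516895968974
0.9 346.37753926394043 209.13645283339707
1.2 365.3446565670299 216.56809958912442
173.83711369934588 194.03003335684286
```

View pics/6.png

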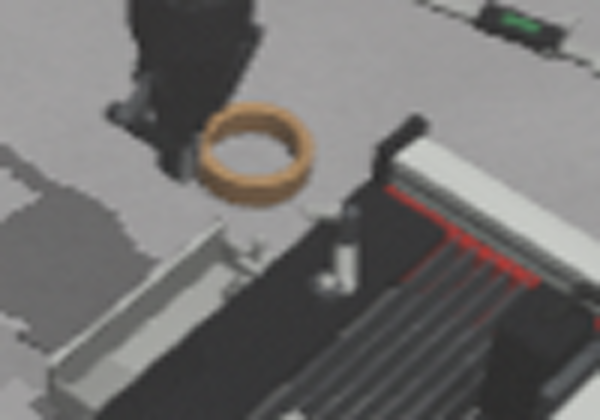

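The crop shows the stud at (348,212), which is about 0.9 rad, so the catch is well aside. The fingertip hangs above the channel, and I descend into it.

Call:
play_rows --series '[[0,[0,0,0.7],[0,0,0]],[0,[0,0,0.7],[0,0,0]],[0,[0,0,0.7],[0,0,0]],[0,[0,0,0.6],[0,0,0]],[0,[0,0,0.2],[0,0,0]],[0,[0,0,0.1],[0,0,0]],[0,[0,0,0],[0,0,0]]]'

```text
t: 9.65
tool_pos: [0.6309, 0.0669, 0.0354]
tool_rot: [3.141, 0.032, 0.002]
contact_force: [0.3, 0.8, 0.5]
opening: 0.0001
grip_force: 0.0
```

```bash
python3 tip.py
```

```text
[0.6312 0.0668 0.0359] [-1.6  0.1  0.6] (np.float64(337.4828865982648), np.float64(212.04107829275353)) rows from 198 cols 325
[[ -51  -51  -51  -49  -52  -58  -65  -72  -93 -105 -103 -104 -102 -111 -109  -65  -53  -52  -52  -51  -38  -19   -1   -3    1    2    2    0]
 [ -50  -50  -56  -72  -73  -68  -66  -76  -89  -96 -105 -110 -119 -100  -58  -54  -51  -52  -51  -44  -24    0    5   20    3    1    1    2]
 [ -50  -59  -85  -86  -72  -66  -71  -83  -84  -82 -107 -124  -98  -52  -51  -52  -53  -49  -23   -1    0   12   50   49   33   12    1    1]
 [ -54  -74  -96  -81  -61  -64  -82  -81  -69  -88 -119  -97  -52  -52  -52  -51  -53  -54  -50  -28   13   50   53   42   20   42   21   -1]
 [ -52  -56  -75  -87  -73  -79  -90  -87  -87  -92  -78  -56  -51  -53  -52  -50  -60  -71  -38   11   49   53   42    4    2    4    2   -2]
 [ -51  -51  -50  -61  -87  -95  -97 -104 -103  -61  -49  -48  -51  -53  -55  -69  -80  -74  -31   13   33    4    5    0   -1   -3   -3   -3]
 [ -50  -49  -51  -50  -60  -92 -115 -102  -54  -50  -49  -47  -51  -58  -82  -90  -69  -39    0    1    3    1    
[... 1187 characters left out ...]
9  -31  -53  -70  -72  -72  -49  -32  -73  -69  -52  -13   -8   -5   -5   -4   -4   -3   -1   -1   -2   -2   -2   -4   -2   -1]
 [ -14  -24  -42  -59  -71  -73  -73  -52  -20  -17  -20  -18  -13   -5   -7   -6   -6   -5   -4   -2    0    0   -3    0   -3   -1   -1   -2]
 [ -24  -41  -59  -71  -72  -74  -50  -17  -16  -15  -13   -7   -3   -5   -7   -2   -5   -4   -2   -3   -1   -3   -4   -2   -1   -2   -1    1]
 [ -48  -70  -72  -51  -19  -19  -18  -16  -18  -11   -5   -4   -5   -4   -6   -3   -6   -2   -4   -1   -1   -2   -1   -1   -1    1   -3   -2]
 [ -48  -18  -20  -18  -16  -17  -18  -15  -11   -6   -5   -5   -4   -6   -4   -2   -2   -2   -3    0   -3    0    0   -1    0   -1   -2   -1]]
```

Call:
play_rows --series '[[0,[0,0,0.15],[0,0,0]],[0,[-0.2,0,0],[0,0,0]],[0,[-0.15,0,0],[0,0,0]],[0,[-0.15,0,0],[0,0,0]],[0,[-0.15,0,0],[0,0,0]],[0,[-0.2,0,0],[0,0,0]],[0,[-0.2,0,0],[0,0,0]]]'

```text
t: 10.58
tool_pos: [0.5772, 0.0657, 0.0273]
tool_rot: [-3.141, -0.032, -0.001]
contact_force: [3.3, 0.9, -2.6]
opening: 0.0003
grip_force: 1.8
```

Call:
play_rows --series '[[0,[-0.2,0,0],[0,0,0]],[0,[-0.25,0,0],[0,0,0]],[0,[-0.25,0,0],[0,0,0]],[0,[-0.25,0,0],[0,0,0]],[0,[-0.25,0,0],[0,0,0]],[0,[-0.2,0,0],[0,0,0]],[0,[-0.2,0,0],[0,0,0]]]'

```text
t: 11.45
tool_pos: [0.4971, 0.0642, 0.0272]
tool_rot: [-3.141, -0.032, -0.0]
contact_force: [2.9, 1.3, -1.0]
opening: -0.0
grip_force: 1.8
```

Call:
play_rows --series '[[0,[-0.12,0,0],[0,0,0]],[0,[-0.08,0,0],[0,0,0]],[0,[0,0,0],[0,0,0]]]'

```text
t: 11.82
tool_pos: [0.487, 0.0636, 0.027]
tool_rot: [3.141, 0.032, -0.003]
contact_force: [0.1, 0.6, 0.7]
opening: 0.0003
grip_force: 0.3
```

Call:
play_rows --series '[[0,[-0.1,0,0],[0,0,0]],[0,[-0.08,0,0],[0,0,0]],[0,[0,0,0],[0,0,0]]]'

```text
t: 12.2
tool_pos: [0.478, 0.0635, 0.027]
tool_rot: [3.141, 0.032, -0.002]
contact_force: [1.0, -1.0, 0.7]
opening: -0.0003
grip_force: 0.4
```

Call:
play_rows --series '[[0,[-0.08,0,0],[0,0,0]],[0,[-0.04,0,0],[0,0,0]],[0,[0,0,0],[0,0,0]]]'

```text
t: 12.58
tool_pos: [0.4756, 0.0634, 0.0274]
tool_rot: [3.141, 0.031, 0.013]
contact_force: [14.6, 0.5, -9.6]
opening: -0.0001
grip_force: 6.7
```

Force rose to 14.6 N at the predicted stop position, so the tray is at its stop. I move the finger back to mid-channel, lift straight up and retreat.

Call:
play_rows --series '[[0,[0.2,0,0],[0,0,0]],[0,[0.2,0,0],[0,0,0]],[0,[0,0,-0.4],[0,0,0]],[0,[0,0,-0.8],[0,0,0]],[0,[0,0,-0.9],[0,0,0]],[0,[0,0,-0.9],[0,0,0]],[0,[0,0,-0.9],[0,0,0]],[0,[0,0,-0.9],[0,0,0]]]'

```text
t: 13.58
tool_pos: [0.4924, 0.064, 0.2684]
tool_rot: [3.141, 0.032, -0.002]
contact_force: [1.0, 0.7, 0.5]
opening: -0.0001
grip_force: 0.0
```

Call:
play_rows --series '[[0,[0,0.9,0],[0,0,0]],[0,[0,0.9,0],[0,0,0]],[0,[0,0.9,0],[0,0,0]],[0,[0,0.9,0],[0,0,0]],[0,[0,0.9,0],[0,0,0]],[0,[0,0.9,0],[0,0,0]],[0,[0,0,0],[0,0,0]],[0,[0,0,0],[0,0,0]]]'

```text
t: 14.58
tool_pos: [0.4981, -0.2057, 0.2668]
tool_rot: [-3.14, -0.032, 0.002]
contact_force: [-0.1, 0.7, -0.6]
opening: 0.0001
grip_force: 0.0
```

```bash
python3 - <<'E'
from h import *
o=ctrl.get_obs();print(o["tool_pos"],o["contact_force"])
a=imaging.get_image("top");c,s=np.cos(.0215),np.sin(.0215)
for x,y in((-.2,.09),(-.2,-.09)):
    u,v=proj(a,[.6628+c*x-s*y,.0675+s*x+c*y,.071]);print((u-200)*3.6,(v-120)*3.6)
b=imaging.get_image("scene")["color"][165:285,290:430]
A=cv2.resize(a["color"][120:250,200:400],(720,468),interpolation=2)[:,:720]
A=cv2.resize(A,(480,312));B=cv2.resize(b,(315,270),interpolation=2)
m=np.zeros((590,480,3),np.uint8);m[:312]=A;m[315:585,:315]=B;cv2.imwrite("pics/7.png",m)
E
```

```text
[ 0.49809674 -0.2056601   0.26676653] [-0.14046383  0.74261576 -0.6160172 ]
265.00746291680076 468.9031946729909
485.38884464915753 468.802249220988
```

View pics/7.png

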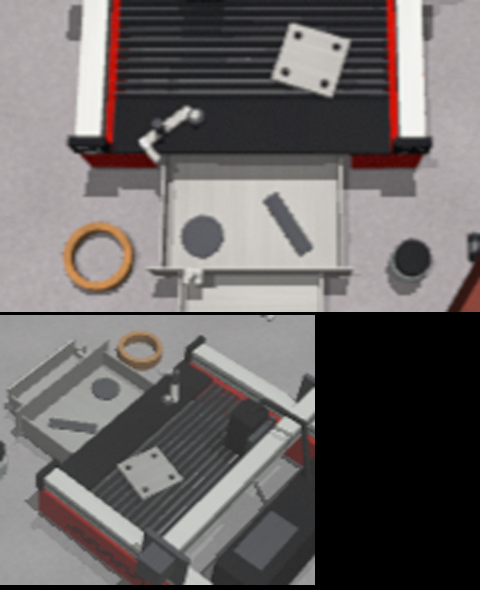

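The tray is out with its cut-outs in place, the catch is about 55° aside, and jar, tape and flange are where they were. Last, I check the draw distance from the panel edge, then hand in.

```bash
python3 - <<'E'
from h import *
a=imaging.get_image("top");g=cv2.cvtColor(a["color"],6)
for x in(-.133,-.143):print(x,proj(a,[.6628+x,.0645,.08]))
for x in(-.190,-.2):print(x,proj(a,[.6628+x,.064,.071]))
print(g[226:262,300])
print(ctrl.finish_job())
E
```

```text
-0.133 (np.float64(304.3388294504851), np.float64(227.21299930025003))
-0.143 (np.float64(304.2304917528411), np.float64(230.56849046478519))
-0.19 (np.float64(304.0482924374166), np.float64(246.84044485609041))
-0.2 (np.float64(303.93900605572475), np.float64(250.24690474381964))
[197 198 198 198 199 199 124  75  92 116 119 119 127 194 205 204 205 205
 204 205 206 201 200 205 193 179  85  29  63 100 103 103 102  97 106 159]
the job is handed in; nothing more can be done
None
```

The job is handed in. The hook catch is swung to about 0.9 rad, the tray is drawn out to its stop at about 0.14 m with its cut-outs still in it, and the arm is clear of everything; the first push passed over the stud without touching it and was repeated lower.

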